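# Turn a cover plate over on the granite block

## Robot

A 6-joint arm with a two-finger parallel gripper is mounted at the origin on a cart in front of the work surface, level with it; the furniture and walls round the work are solid. World frame = base frame: x ahead of the robot, y to its left, z up, the work surface at z = 0. Lengths are in mm, angles in degrees, forces in N, time in s.
With the tool pointing down it reaches from about 350 to 850 mm from the base axis. Payload 8.1 kg.
Tool frame: the origin (TCP) lies at the very end of the fingers, on their centre line; the grasp point (between the pads) lies 19 mm behind it; x points along the fingers, y is the direction in which the jaws open and shut, and the axes are right-handed (so a half turn about x gives the same grasp; the last joint's range is limited). The gripper opens to 85 mm and grips with 20 to 120 N. Pads are 22 mm wide; open, the fingers measure 114 mm over their backs; the gripper's body (76 mm by 85 mm) begins 54 mm behind the grasp point. The pads swing forward as they close: fully open they stand 13 mm farther back than shut.
Start: joints at [-81.498, 7.471, 85.268, -0, 87.261, -4.893], TCP at [139.026, -583.676, 231.292] pointing down, gripper open.
Joint ranges: [-169.43, 169.43], [-51.17, 129.36], [1.28, 143.12], [-76.62, 256.62], [0, 156.53], [-152.29, 152.29]. Speed limits (degrees/s): [136.94, 136.94, 159.86, 180, 180, 180].

## Interface

Orientations are given as [roll, pitch, yaw] about the fixed x, y, z axes, in that order (R = Rz(yaw) Ry(pitch) Rx(roll)).
In Python, from bench import sensors, snapshot, r gives the robot as it stands. The module is installed in compiled form; this text tells all that it offers.
- The arm moves only by the tool drive_tool, never from a script. Its argument "moves" is one flat list of numbers, 6 for each row, row after row: the shift along the tool's x, y, z in cm, then the turn, a rotation vector about the tool's x, y, z in degrees. In form: [tx, ty, tz, wx, wy, wz, tx, ty, tz, wx, wy, wz, ...]. A call has 1 to 20 rows; each row shifts and turns the commanded pose from where the row before left it, along the tool's axes as they then stand; what a row does not reach is not made up. A row lasts 1/12 s, in which the tool goes at most 41.7 mm and 7.16 degrees, less where a joint would pass 70% of its speed; a pose out of reach is approached as far as the arm can. A call with a gripper value outside its range is refused whole. "hand" is the finger opening in cm, from 0 to 8.54, set as the call begins (left out, the last holds). The fingers move at their own pace and stop on an object; "grip_force" is the grip in N (left out, the last holds). Time passes only in rows, so rows that do not move let the fingers close. It gives the time, the measured TCP pose, the force and the opening at its end, in the units of the state.
- sensors.sense(): the state, without advancing time (a new reading comes with each control period).
- snapshot(name): name is "scene" or "top" or "wrist"; returns a dict with "image" (384x512x3 uint8, red, green, blue), "z_map" (384x512 float32, mm along the optical axis (not along the pixel's ray), 0 where there is no reading), "camera_matrix" (3x3 intrinsics, pixels), "eye" and "orientation" of the camera in the world; the wrist camera has in their place "mount" (4x4, takes a point from camera to tool coordinates, whose origin is the TCP and whose axes are the tool frame's). Camera axes: x right, y down, z forward; pixel columns grow to the right and rows downward; lengths in mm; the calibration is good to about 2 mm. The wrist camera is an equidistant fisheye: a pixel r from the principal point sees the ray r / f radians off the axis. A picture is of the moment at which its call begins: read the wrist's pose just before it.
- r.hand_in(): hands the job in, once; it reports no verdict.
The state is a dict: "time": time; "joint_pos": joint angles; "qd": joint speeds; "joint_efforts": joint torques, N m; "tool_pos": TCP position; "tcp_rot": TCP orientation; "ft_force": force on the tool from outside, world axes, zero at the start; "wrist_torque": the same for the moment, N m; "finger_gap": finger opening in mm.
Only numpy, scipy, OpenCV 4.12 (cv2) and the standard library are available. Lean on these libraries where they do the work, as an engineer would, in place of code of your own. Each camera call takes 0.05 s, during which the arm holds its last target.

## Task

The thin aluminium cover plate on the granite block lies with its recessed face down: slide it two to four centimetres out over the open edge of the block opposite the steel fence, take it by the overhanging edge, turn it over in the air and lay it gently back on the block with the recessed face up. Then push it home so that a long side lies flush against the fence and the whole plate rests on the block. Do not drop the plate or let it slap down, and leave the things around the block where they are.

Things in the scene. Friction and masses are not known exactly. Their poses are not given: they have to be found in the camera images.
- block: Dark granite block, fixed, 210 (its x) x 230 (its y) x 90 mm high; origin at the centre of its underside, z up, top at z = 90 mm. A steel fence, 12 mm wide and 12 mm above the top, runs along its whole -y edge (robot's right), inner face at y = -103 mm. The opposite edge, y = +115 mm (robot's left), is open with free bench beside it. Turned up to 0.25 rad from the world axes.
- plate: Loose aluminium cover plate, 140 (its x) x 105 (its y) x 6 mm, about 0.22 kg; origin at its very centre. +z points out of the plain face, -z out of the face with a shallow 90 x 65 mm recess; to the touch a plain 6 mm slab. Starts on the block, plain face up, long sides along the fence within 0.12 rad, 40 to 75 mm from it. Slides with ordinary friction.
- v_block: Steel V-block, 40 x 44 x 34 mm, standing on the bench to the left of and behind the block; bystander. Origin at the centre of its underside.
- ring_gauge: Flat steel ring, 62 mm across and 20 mm high, lying on the bench to the left of the block; bystander. Origin at the centre of its underside.
- deburr_tool: Pen-like blue deburring tool, 147 mm long, 16 mm thick, lying on the bench to the left of the block; bystander. Origin at its middle, underside.
- notepad: Blue notepad, 105 x 74 x 11 mm, lying on the bench to the right of the block, near the bench's front; bystander. Origin at the centre of its underside.

How it is judged:
By the outcome, as a careful person would: the job done as asked, in the order asked, and still so for the second after the job is handed in, with the robot touching nothing.
It also fails if it takes over 72 s, if anything falls off the work surface, if the arm or the gripper's body presses on something with over 40 N, if the wrist force passes 120 N, or if a joint passes its speed limit or range.

## Working session

There is one attempt and no reset: what is moved stays moved. The work goes in short steps, Python scripts to look and compute and a tool call to move; the robot and the scene stay as the last step left them, time stands still between calls to the robot, and variables do not carry over. Pictures are saved under pics/ and viewed, and the job is handed in when it is done.

Besides the shell and the picture viewer there is one more tool, called after "Emit:" as name(argument=value, ...) on one line, values as JSON. drive_tool: Moves the arm, as the interface text tells. Its arguments: {"type":"object","properties":{"moves":{"type":"array","items":{"type":"number"}},"hand":{"type":"number"},"grip_force":{"type":"number"}},"required":["moves"]}

```bash
ls; mkdir -p pics; python3 - <<'E'
from bench import sensors, snapshot, r
import cv2, numpy as np, pickle
print(sensors.sense())
for n in ("scene","top"):
    s=snapshot(n); cv2.imwrite(f"pics/{n}0.png",s["image"][:,:,::-1]); print(n,s["camera_matrix"],s["eye"],s["orientation"])
    pickle.dump(s,open(f"{n}0.pkl","wb"))
print(sensors.sense()["time"])
E
```

```text
pics
{'time': 0.0, 'joint_pos': array([-8.14981988e+01,  7.51678264e+00,  8.53306357e+01,  4.26655958e-04,
        8.72620584e+01, -4.89307812e+00]), 'qd': array([ 0.00536136, -0.02253392, -0.04115078, -0.02289312,  0.0026793 ,
       -0.09735523]), 'joint_efforts': array([-1.06672313e-03, -5.69401538e+01, -5.00544047e+01, -6.54502244e-06,
        1.51129958e-02, -1.01761833e-05]), 'tool_pos': array([ 138.93691984, -583.11123935,  230.21398636]), 'tcp_rot': array([-95.11609615,  89.89052239,  98.27876238]), 'ft_force': array([ 0.13723263, -0.13397106, -0.83735962]), 'wrist_torque': array([-0.00649907,  0.05894892,  0.01945425]), 'finger_gap': 85.22260085149377}
scene [[346.4611797    0.         255.79118931]
 [  0.         346.4611797  199.21124015]
 [  0.           0.           1.        ]] [ 216.95970049 -398.85676493  718.18685746] [-139.36059456   -0.56172957  -42.46342051]
top [[486.42025909   0.         257.71628161]
 [  0.         486.42025909 188.25481286]
 [  0.           0.           1.        ]] [ 426.43689143   20.52638713 1320.92742129] [-172.94448124   -1.30106874  -88.63029908]
0.1
```

View pics/scene0.png

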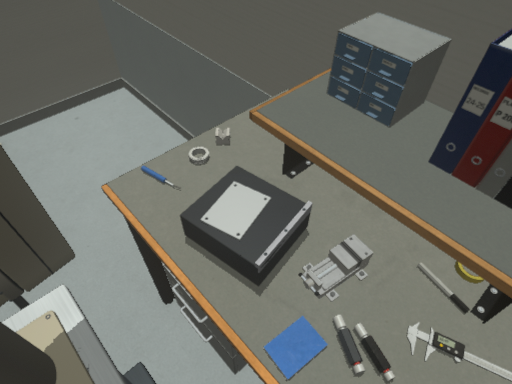

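View pics/top0.png

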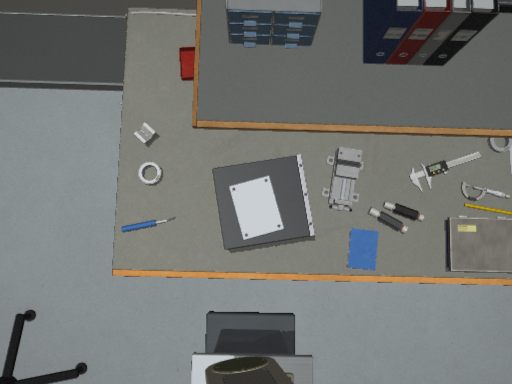

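The scene view shows the plate (white, ~[237,208]) on the dark block, with the fence to its lower right. The top view shows the plate at ~[257,208], the block at ~[263,202], and the ring, V-block and tool left of it. A shelf edge runs at row ~127. Next I measure.

```bash
cat > h.py <<'E'
import numpy as np, cv2, pickle
from scipy.spatial.transform import Rotation as Ro
def Rm(rpy): return Ro.from_euler('xyz',rpy,degrees=True).as_matrix()
def cast(s,uv,z):
    K=s["camera_matrix"];uv=np.atleast_2d(uv).astype(float)
    d=np.c_[(uv-K[:2,2])/[K[0,0],K[1,1]],np.ones(len(uv))]@Rm(s["orientation"]).T
    e=np.array(s["eye"]); return e+d*((z-e[2])/d[:,2])[:,None]
def cloud(s):
    K=s["camera_matrix"];v,u=np.mgrid[:384,:512];z=s["z_map"]
    p=np.stack([(u-K[0,2])/K[0,0]*z,(v-K[1,2])/K[1,1]*z,z],-1)
    return p@Rm(s["orientation"]).T+np.array(s["eye"])
def rect(pts):
    c,(w,h),a=cv2.minAreaRect(pts[:,:2].astype(np.float32))
    return np.round(c,1),(round(w,1),round(h,1)),round(a,2)
E
python3 - <<'E'
from h import *
for n in ("top","scene"):
    s=pickle.load(open(n+"0.pkl","rb")); P=cloud(s); im=s["image"]; hsv=cv2.cvtColor(im,cv2.COLOR_RGB2HSV)
    m=((hsv[...,2]>150)&(hsv[...,1]<50)).astype(np.uint8)
    k,l,st,ce=cv2.connectedComponentsWithStats(m)
    seed=(208,257) if n=="top" else (208,230)
    i=l[seed]; 
    cs,_=cv2.findContours((l==i).astype(np.uint8),cv2.RETR_EXTERNAL,cv2.CHAIN_APPROX_NONE); c=cs[0][:,0]
    print(n,"plate",st[i],rect(cast(s,c,96)),"depth z",np.median(P[l==i][:,2]))
    # block top by depth
    z=P[...,2]; mb=((z>80)&(z<115)&(P[...,0]>300)&(P[...,0]<600)&(abs(P[...,1])<200)).astype(np.uint8)
    k,l2,st,ce=cv2.connectedComponentsWithStats(mb); i=1+np.argmax(st[1:,4])
    cs,_=cv2.findContours((l2==i).astype(np.uint8),cv2.RETR_EXTERNAL,cv2.CHAIN_APPROX_NONE);c=cs[0][:,0]
    print("block",rect(cast(s,c,90)), rect(P[l2==i]), np.percentile(z[l2==i],[5,25,50,75,95]))
    fm=(l2==i)&(z>98.5); print("fence", fm.sum(), rect(P[fm]) if fm.sum()>5 else 0)
    if n=="top":
        for nm,uv in dict(shelf=(300,128),ring=(150,160),vb=(145,133),pen=(140,226),shelf2=(230,128),fix=(345,180),redbox=(187,65)).items(): print(nm,np.round(P[uv[1],uv[0]]))
    if n=="scene":
        for nm,uv in dict(shelfedge=(330,165),se2=(270,120),bracket=(297,160)).items(): print(nm,np.round(P[uv[1],uv[0]]))
E
```

```text
top plate [ 229  176   55   64 2271] (array([ 5.31e+02, -3.00e-01]), (139.7, 105.1), 16.89) depth z 94.84942624448513
block (array([531.5, -19.8]), (179.4, 231.2), 10.43) (array([531. , -19.1]), (178.6, 230.0), 10.47) [85.63783305 88.52011525 91.29993107 94.81454232 99.10289387]
fence 374 (array([529.1, -40. ]), (144.5, 206.1), 3.94)
shelf [713. -98. 197.]
ring [661. 292.  -2.]
vb [732. 306.  16.]
pen [479. 306.  13.]
shelf2 [711.  68. 186.]
fix [ 614. -237.   40.]
redbox [936. 202.  -3.]
scene plate [ 201  182   69   57 2072] (array([530.4,   2. ]), (138.4, 104.0), 16.91) depth z 94.36730619100376
block (array([528.8, -20. ]), (182.9, 231.0), 10.47) (array([530.4, -16.9]), (179.0, 231.4), 10.35) [86.43652236 88.09491518 89.67592237 94.30766075 98.62967814]
fence 291 (array([ 531.7, -127.7]), (139.2, 12.4), 10.35)
shelfedge [ 712. -106.  193.]
se2 [726.  98. 193.]
bracket [817.  68.  23.]
```

```bash
python3 - <<'E'
from h import *
for n in ("top","scene"):
    s=pickle.load(open(n+"0.pkl","rb")); P=cloud(s)
    z=P[...,2]; mb=((z>75)&(z<115)&(P[...,0]>300)&(P[...,0]<690)&(abs(P[...,1])<200)).astype(np.uint8)
    k,l2,st,ce=cv2.connectedComponentsWithStats(mb); i=1+np.argmax(st[1:,4])
    cs,_=cv2.findContours((l2==i).astype(np.uint8),cv2.RETR_EXTERNAL,cv2.CHAIN_APPROX_NONE);c=cs[0][:,0]
    print(n,"block",rect(cast(s,c,90)), rect(P[l2==i]))
    hsv=cv2.cvtColor(s["image"],cv2.COLOR_RGB2HSV)
    # bystanders z>6
    for nm,(x0,x1,y0,y1) in dict(left=(380,760,150,380)).items():
        m=((z>7)&(z<60)&(P[...,0]>x0)&(P[...,0]<x1)&(P[...,1]>y0)&(P[...,1]<y1)).astype(np.uint8)
        k,l,st,ce=cv2.connectedComponentsWithStats(m)
        for j in range(1,k):
            if st[j,4]>25: print("  ",rect(P[l==j]),round(np.percentile(z[l==j],95)),st[j])
    fr=P[(z>150)&(z<230)&(P[...,0]>650)&(abs(P[...,1])<250)]
    print("shelf xmin",np.percentile(fr[:,0],[0.5,2,10]),"z",np.percentile(fr[:,2],[0.5,2,50,98]))
E
```

```text
top block (array([547., -17.]), (211.0, 231.1), 10.51) (array([546.5, -16.6]), (210.0, 230.7), 10.47)
   (array([729.3, 305.3]), (42.1, 43.9), 49.24) 36 [134 123  22  23 271]
   (array([622.6, 289.2]), (59.4, 60.3), 2.49) 22 [138 162  23  23 255]
   (array([483.4, 296.6]), (16.0, 124.5), 12.85) 17 [121 220  47  12 212]
shelf xmin [709.409676   710.37807789 730.33677528] z [176.29971985 189.56713897 195.50464305 214.0871658 ]
scene block (array([547.6, -17.2]), (224.4, 232.4), 10.51) (array([546.3, -13.9]), (211.8, 231.1), 10.46)
   (array([728.7, 307. ]), (43.0, 43.7), 49.65) 33 [215 128  15  15 191]
   (array([622.6, 289.2]), (59.4, 58.9), 33.63) 20 [188 147  21  16 198]
   (array([481.7, 300.1]), (13.7, 118.9), 13.5) 15 [141 166  32  20 137]
shelf xmin [708.62001698 709.38203491 714.82134227] z [170.63488269 175.04956535 194.78238637 224.26357001]
```

```bash
python3 - <<'E'
from h import *
s=pickle.load(open("scene0.pkl","rb"));im=s["image"][120:300,130:350,::-1]
cv2.imwrite("pics/scene0z.png",cv2.resize(im,None,fx=3.4,fy=3.3,interpolation=cv2.INTER_CUBIC))
E
```

```text
(no output)
```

View pics/scene0z.png

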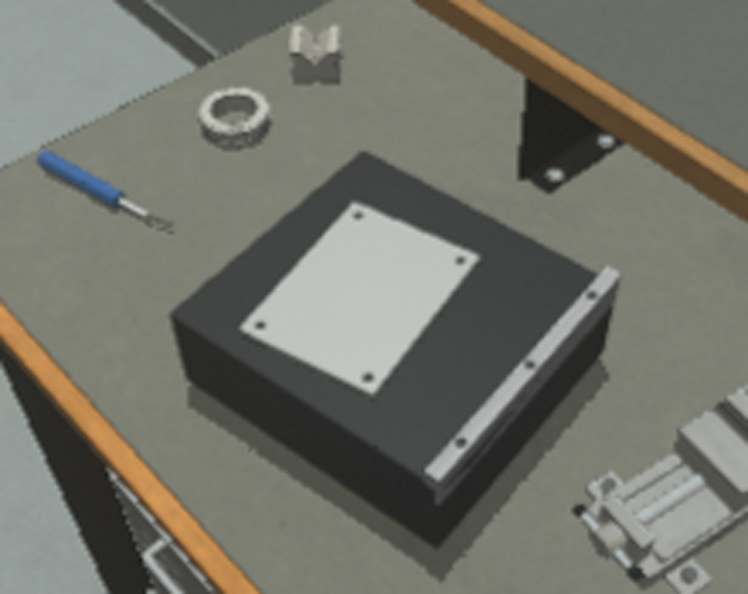

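The zoomed view confirms the fence on the lower right and the plate's plain face up, with four dark holes at its corners. Next I compute the pushing approach.

```bash
cat >> h.py <<'E'
BC=np.array([546.7,-16.5]);BY=np.deg2rad(10.5)
B2=np.array([[np.cos(BY),-np.sin(BY)],[np.sin(BY),np.cos(BY)]])
def b2w(x,y): return BC+B2@np.array([x,y])
def w2b(p): return B2.T@(np.array(p)[:2]-BC)
def frame(xd,yd):
    x=np.array(xd,float);x/=np.linalg.norm(x);y=np.array(yd,float);y-=x*(x@y);y/=np.linalg.norm(y)
    return np.c_[x,y,np.cross(x,y)]
BX=np.array([*B2[:,0],0]);BYv=np.array([*B2[:,1],0]);Z=np.array([0,0,1.])
def delta(p,R):
    from bench import sensors
    s=sensors.sense();R0=Rm(s["tcp_rot"])
    return s,R0.T@(np.array(p)-s["tool_pos"])/10, Ro.from_matrix(R0.T@R).as_rotvec(degrees=True)
def rep(p,R):
    s,t,w=delta(p,R);print("t cm",np.round(t,2),"w",np.round(w,2),"|t|rows",round(np.linalg.norm(t)/4.17,1),"wrows",round(np.linalg.norm(w)/7.16,1))
    print("time",s["time"],"pos",np.round(s["tool_pos"],1),"blk",np.round(w2b(s["tool_pos"]),1),"j",np.round(s["joint_pos"],1),"F",np.round(s["ft_force"],1),"gap",round(s["finger_gap"],1))
E
python3 - <<'E'
from h import *
from bench import sensors
s=sensors.sense();print(np.round(Rm(s["tcp_rot"]),3))
for sg in (1,-1): rep([*b2w(-7,-66),160],frame(-Z,sg*BX))
E
```

```text
[[-0.     0.232 -0.973]
 [ 0.002 -0.973 -0.232]
 [-1.    -0.002 -0.   ]]
t cm [  7.11 -39.11 -51.76] w [-8.71e+01 -8.00e-02  7.00e-02] |t|rows 15.7 wrows 12.2
time 0.1 pos [ 138.9 -583.2  230.3] blk [-504.2 -482.9] j [-81.5   7.5  85.3  -0.   87.3  -4.9] F [ 0.4 -0.4  0.4] gap 85.1
t cm [  7.11 -39.11 -51.76] w [9.29e+01 7.00e-02 8.00e-02] |t|rows 15.7 wrows 13.0
time 0.1 pos [ 138.9 -583.2  230.3] blk [-504.2 -482.9] j [-81.5   7.5  85.3  -0.   87.3  -4.9] F [ 0.4 -0.4  0.4] gap 85.1
```

Emit:
drive_tool(moves=[0.1, -1.95, -2.59, -4.35, 0, 0, 0.1, -2.14, -2.43, -4.35, 0, 0, 0.1, -2.31, -2.27, -4.35, 0, 0, 0.1, -2.48, -2.09, -4.35, 0, 0, 0.1, -2.63, -1.89, -4.35, 0, 0, 0.1, -2.76, -1.69, -4.35, 0, 0, 0.1, -2.88, -1.47, -4.35, 0, 0, 0.1, -2.99, -1.25, -4.35, 0, 0, 0.1, -3.08, -1.02, -4.35, 0, 0, 0.1, -3.15, -0.78, -4.35, 0, 0, 0.1, -3.2, -0.54, -4.35, 0, 0, 0.1, -3.23, -0.3, -4.35, 0, 0, 0.1, -3.24, -0.05, -4.35, 0, 0, 0.1, -3.24, 0.2, -4.35, 0, 0, 0.1, -3.21, 0.44, -4.35, 0, 0, 0.1, -3.17, 0.68, -4.35, 0, 0, 0.1, -3.11, 0.92, -4.35, 0, 0, 0.1, -3.03, 1.16, -4.35, 0, 0, 0.1, -2.94, 1.38, -4.35, 0, 0, 0.1, -2.83, 1.6, -4.35, 0, 0], hand=7.0)

```text
time: 1.77
tool_pos: [-142.8, -307.7, 214.0]
tcp_rot: [-176.8, 87.9, 103.2]
ft_force: [1.7, -0.8, 0.6]
finger_gap: 70.1
```

```bash
python3 - <<'E'
from h import *
rep([*b2w(-7,-66),160],frame(-Z,BX))
rep([300,-350,215],frame(-Z,BX))
E
```

```text
t cm [ 5.61 72.32 -9.92] w [-0.52 -2.11  0.11] |t|rows 17.6 wrows 0.3
time 1.7667 pos [-142.8 -307.7  214. ] blk [-731.  -160.7] j [-121.9  -34.5  122.6   -1.5   93.3 -132. ] F [ 1.7 -0.8  0.6] gap 70.1
t cm [-0.63 42.88 11.82] w [-0.52 -2.11  0.11] |t|rows 10.7 wrows 0.3
time 1.7667 pos [-142.8 -307.7  214. ] blk [-731.  -160.7] j [-121.9  -34.5  122.6   -1.5   93.3 -132. ] F [ 1.7 -0.8  0.6] gap 70.1
```

Emit:
drive_tool(moves=[0, 0, 0, -0.5, -2.1, 0.1, 0, 2.1, 1.8, 0, 0, 0, 0, 2.1, 1.8, 0, 0, 0, 0, 2.1, 1.8, 0, 0, 0, 0, 2.1, 1.8, 0, 0, 0, 0, 2.1, 1.8, 0, 0, 0, 0, 2.1, 1.8, 0, 0, 0, 0, 2.1, 1.8, 0, 0, 0, 0, 2.1, 1.8, 0, 0, 0, 0, 2.9, -0.3, 0, 0, 0, 0, 2.9, -0.3, 0, 0, 0, 0, 2.9, -0.3, 0, 0, 0, 0, 2.9, -0.3, 0, 0, 0, 0, 2.9, -0.3, 0, 0, 0, 0, 2.9, -0.3, 0, 0, 0, 0, 2.9, -0.3, 0, 0, 0, 0, 2.9, -0.3, 0, 0, 0, 0, 2.9, -0.3, 0, 0, 0, 0, 0, 0, 0, 0, 0])

```text
time: 3.35
tool_pos: [306.1, -343.8, 213.8]
tcp_rot: [128.4, 89.8, 48.9]
ft_force: [0.6, 0.7, -0.3]
finger_gap: 70.0
```

```bash
python3 - <<'E'
from h import *
rep([*b2w(-7,-66),160],frame(-Z,BX))
E
```

```text
t cm [  5.48  28.93 -21.15] w [ 0.07 -0.1  -0.12] |t|rows 8.7 wrows 0.0
time 3.35 pos [ 306.1 -343.8  213.8] blk [-296.2 -278. ] j [-54.8 -14.2 107.9   0.2  86.3 -65.4] F [ 0.6  0.7 -0.3] gap 70.0
```

Emit:
drive_tool(moves=[0, 2.9, -2.1, 0, 0, 0, 0, 2.9, -2.1, 0, 0, 0, 0, 2.9, -2.1, 0, 0, 0, 0, 2.9, -2.1, 0, 0, 0, 0, 2.9, -2.1, 0, 0, 0, 0, 2.9, -2.1, 0, 0, 0, 0, 2.9, -2.1, 0, 0, 0, 0, 2.9, -2.1, 0, 0, 0, 0, 2.9, -2.1, 0, 0, 0, 0.5, 2.8, -2.1, 0, 0, 0, 2, 0, 0, 0, 0, 0, 3, 0, 0, 0, 0, 0, 3, 0, 0, 0, 0, 0, 1, 0, 0, 0, 0, 0, 0, 0, 0, 0, 0, 0, 0, 0, 0, 0, 0, 0])

```text
time: 4.68
tool_pos: [548.6, -87.3, 119.6]
tcp_rot: [-151.8, 89.9, 128.6]
ft_force: [0.5, 0.3, -0.1]
finger_gap: 69.9
```

```bash
python3 - <<'E'
from h import *
from bench import snapshot
rep([*b2w(-7,-66),100],frame(-Z,BX))
s=snapshot("scene");cv2.imwrite("pics/s1.png",cv2.resize(s["image"][100:300,110:350,::-1],None,fx=3,fy=3,interpolation=cv2.INTER_CUBIC))
E
```

```text
t cm [ 1.96  0.41 -0.39] w [-0.15 -0.07  0.04] |t|rows 0.5 wrows 0.0
time 4.6833 pos [548.6 -87.3 119.6] blk [-11.1 -69.9] j [-14.4   5.3  99.5   0.   75.2 -24.7] F [ 0.5  0.3 -0.1] gap 69.9
```

View pics/s1.png

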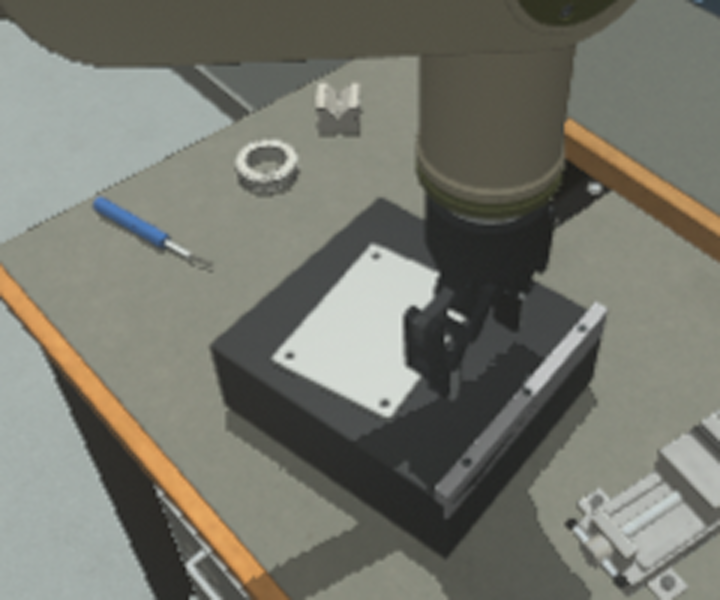

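Emit:
drive_tool(moves=[0.7, 0.4, 0, 0, 0, 0, 0.7, 0, 0, 0, 0, 0, 0.6, 0, 0, 0, 0, 0, 0.3, 0, 0, 0, 0, 0, 0, 0, 0, 0, 0, 0, 0, 0, 0, 0, 0, 0])

```text
time: 5.23
tool_pos: [552.6, -86.2, 96.2]
tcp_rot: [-165.9, 89.9, 114.5]
ft_force: [0.0, -0.8, -0.1]
finger_gap: 70.0
```

Emit:
drive_tool(moves=[0.15, 0, 0, 0, 0, 0, 0.1, 0, 0, 0, 0, 0, 0.1, 0, 0, 0, 0, 0])

```text
time: 5.48
tool_pos: [553.1, -86.3, 93.1]
tcp_rot: [125.1, 89.9, 45.4]
ft_force: [-0.1, 0.5, -0.3]
finger_gap: 70.1
```

Emit:
drive_tool(moves=[0.15, 0, 0, 0, 0, 0, 0.15, 0, 0, 0, 0, 0, 0.1, 0, 0, 0, 0, 0])

```text
time: 5.73
tool_pos: [552.8, -86.3, 88.8]
tcp_rot: [159.4, 90.0, 79.8]
ft_force: [-0.4, -0.4, -0.5]
finger_gap: 70.0
```

Emit:
drive_tool(moves=[0.1, 0, 0, 0, 0, 0, 0.1, 0, 0, 0, 0, 0])

```text
time: 5.9
tool_pos: [552.9, -86.3, 86.9]
tcp_rot: [153.0, 90.0, 73.3]
ft_force: [0.1, -0.1, 0.2]
finger_gap: 70.0
```

Emit:
drive_tool(moves=[0.1, 0, 0, 0, 0, 0, 0.1, 0, 0, 0, 0, 0])

```text
time: 6.07
tool_pos: [552.9, -86.3, 84.9]
tcp_rot: [147.6, 90.0, 68.0]
ft_force: [-0.2, 0.3, -0.3]
finger_gap: 69.9
```

Emit:
drive_tool(moves=[0.1, 0, 0, 0, 0, 0, 0.05, 0, 0, 0, 0, 0])

```text
time: 6.23
tool_pos: [552.8, -86.3, 83.3]
tcp_rot: [161.5, 90.0, 81.8]
ft_force: [0.9, 0.0, 0.0]
finger_gap: 70.0
```

Emit:
drive_tool(moves=[0.1, 0, 0, 0, 0, 0, 0, 0, 0, 0, 0, 0])

```text
time: 6.4
tool_pos: [552.9, -86.3, 82.4]
tcp_rot: [143.8, 89.9, 64.1]
ft_force: [0.4, -1.0, -0.6]
finger_gap: 70.0
```

Emit:
drive_tool(moves=[0.1, 0, 0, 0, 0, 0, 0, 0, 0, 0, 0, 0])

```text
time: 6.57
tool_pos: [553.1, -86.3, 82.3]
tcp_rot: [131.4, 89.9, 51.8]
ft_force: [-3.0, 0.9, 7.7]
finger_gap: 70.2
```

Emit:
drive_tool(moves=[0.1, 0, 0, 0, 0, 0, 0, 0, 0, 0, 0, 0])

```text
time: 6.73
tool_pos: [553.1, -86.3, 82.3]
tcp_rot: [126.3, 90.0, 46.7]
ft_force: [-8.2, 2.3, 14.4]
finger_gap: 70.3
```

Emit:
drive_tool(moves=[-0.2, 0, 0, 0, 0, 0, -0.15, 0, 0, 0, 0, 0, 0, 0, -0.5, 0, 0, 0, 0, 0, -0.5, 0, 0, 0, 0, 0, -0.5, 0, 0, 0, 0, 0, -0.5, 0, 0, 0, 0, 0, -0.5, 0, 0, 0, 0, 0, -0.5, 0, 0, 0, 0, 0, -0.5, 0, 0, 0, 0, 0, -0.5, 0, 0, 0, 0, 0, -0.5, 0, 0, 0, 0, 0, -0.5, 0, 0, 0, 0, 0, -0.5, 0, 0, 0, 0, 0, -0.5, 0, 0, 0, 0, 0, -0.5, 0, 0, 0, 0, 0, -0.5, 0, 0, 0, 0, 0, -0.5, 0, 0, 0, 0, 0, -0.5, 0, 0, 0, 0, 0, 0, 0, 0, 0, 0, 0, 0, 0, 0, 0])

```text
time: 8.4
tool_pos: [538.5, -7.2, 84.1]
tcp_rot: [147.8, 89.9, 68.2]
ft_force: [-0.2, -0.4, 0.8]
finger_gap: 70.0
```

```bash
python3 - <<'E'
from h import *
from bench import snapshot
rep([*b2w(-7,31),84],frame(-Z,BX))
s=snapshot("scene");cv2.imwrite("pics/s2.png",cv2.resize(s["image"][100:300,110:350,::-1],None,fx=3,fy=3,interpolation=cv2.INTER_CUBIC))
E
```

```text
t cm [ 0.02 -0.07 -2.03] w [-0.09 -0.05 -0.03] |t|rows 0.5 wrows 0.0
time 8.4 pos [538.5  -7.2  84.1] blk [-6.3 10.7] j [-6.300e+00  5.000e+00  1.038e+02  1.000e-01  7.120e+01 -1.670e+01] F [-0.2 -0.4  0.8] gap 70.0
```

View pics/s2.png

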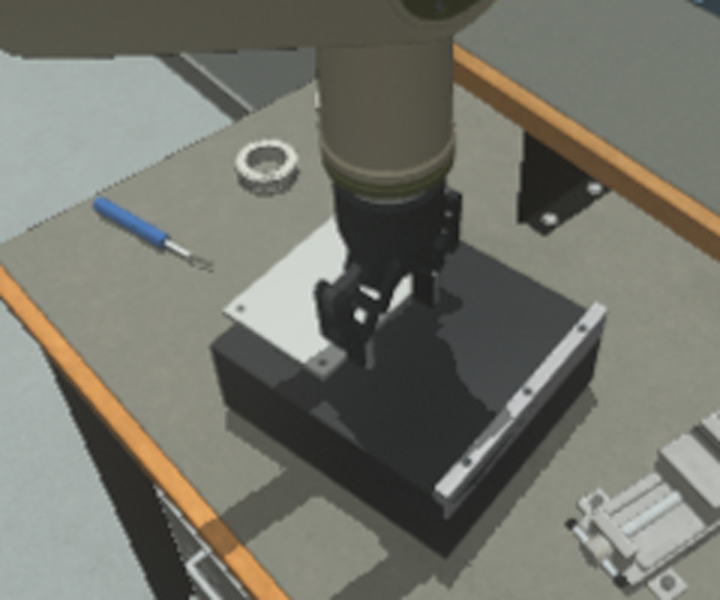

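The pusher is square against the plate, which overhangs the open edge slightly. The visible corners are at about (184,203) and (218,225) full-frame.

```bash
python3 - <<'E'
from h import *
s=pickle.load(open("scene0.pkl","rb"))
for p in cast(s,[(110+223/3,100+310/3),(110+323/3,100+376/3)],96): print(w2b(p))
E
```

```text
[-75.74902552 125.73567549]
[-76.46880978  22.03996833]
```

Emit:
drive_tool(moves=[0, 0, -0.4, 0, 0, 0, 0, 0, -0.4, 0, 0, 0, 0, 0, -0.4, 0, 0, 0, 0, 0, -0.4, 0, 0, 0, 0, 0, -0.4, 0, 0, 0, 0, 0, -0.2, 0, 0, 0, 0, 0, 0, 0, 0, 0, 0, 0, 0.8, 0, 0, 0, 0, 0, 0.8, 0, 0, 0, -2, 0, 0, 0, 0, 0, -4, 0, 0, 0, 0, 0, -4, 0, 0, 0, 0, 0, -3, 0, 4, 0, 0, 0, 0, 0, 4, 0, 0, 0, 0, 0, 4, 0, 0, 0, 0, 0, 0, 0, 0, 0])

```text
time: 9.78
tool_pos: [558.5, -120.6, 209.9]
tcp_rot: [29.5, 89.8, -50.4]
ft_force: [0.6, -0.3, -1.1]
finger_gap: 69.9
```

```bash
cat > look.py <<'E'
from h import *
from bench import snapshot
import sys
def plate(tag,names=("scene","top"),z=96):
  for n in names:
    s=snapshot(n);cv2.imwrite(f"pics/{tag}_{n}.png",s["image"][:,:,::-1]);pickle.dump(s,open(f"{tag}_{n}.pkl","wb"))
    hsv=cv2.cvtColor(s["image"],cv2.COLOR_RGB2HSV);P=cloud(s)
    m=((hsv[...,2]>150)&(hsv[...,1]<50)&(P[...,2]>80)&(P[...,2]<108)&(P[...,0]>350)&(P[...,0]<720)).astype(np.uint8)
    k,l,st,ce=cv2.connectedComponentsWithStats(m);i=1+np.argmax(st[1:,4])
    cs,_=cv2.findContours((l==i).astype(np.uint8),cv2.RETR_EXTERNAL,cv2.CHAIN_APPROX_NONE)
    q=cast(s,cs[0][:,0],z); bq=np.array([w2b(p) for p in q]); print(tag,n,"blockframe",rect(bq),"n",st[i,4],"bounds",bq.min(0).round(1),bq.max(0).round(1))
E
python3 - <<'E'
from look import *
rep([*b2w(-7,-30),200],frame(-Z,BX)); plate("a")
E
```

```text
t cm [ 0.96 -0.02 -7.46] w [-0.4   0.18 -0.1 ] |t|rows 1.8 wrows 0.1
time 9.7833 pos [ 558.5 -120.6  209.9] blk [  -7.4 -104.5] j [-17.3   3.5  91.7  -0.1  84.6 -27.3] F [ 0.6 -0.3 -1.1] gap 69.9
a scene blockframe (array([-6. , 96.3]), (105.1, 139.4), 89.98) n 1869 bounds [-75.7  43.8] [ 63.7 148.9]
a top blockframe (array([-6.3, 94.6]), (105.5, 140.8), 89.97) n 2288 bounds [-76.7  41.9] [ 64.1 147.4]
```

Emit:
drive_tool(moves=[-0.5, 0, -3.3, 0, 0, 0, -0.5, 0, -3.3, 0, 0, 0, -0.5, 0, -3.3, 0, 0, 0, -0.5, 0, -3.3, 0, 0, 0, -0.5, 0, -3.3, 0, 0, 0, -0.5, 0, -3.3, 0, 0, 0, -0.5, 0, -3.3, 0, 0, 0, -0.5, 0, -3.3, 0, 0, 0, 0, 0, -3.3, 0, 0, 0, 0, 0, 0, 0, -7, 0, 0, 0, 0, 0, -7, 0, 0, 0, 0, 0, -7, 0, 0, 0, 0, 0, -7, 0, 0, 0, 0, 0, -7, 0, 0, 0, 0, 0, 0, 0, 0, 0, 0, 0, 0, 0])

```text
time: 11.22
tool_pos: [502.8, 180.5, 246.9]
tcp_rot: [-0.4, 55.1, -79.7]
ft_force: [0.1, -0.1, -0.8]
finger_gap: 70.2
```

```bash
python3 - <<'E'
from h import *
rep([*b2w(-7,215),93],frame(-BYv,Z))
from bench import sensors
s=sensors.sense();print(Rm(s["tcp_rot"]).round(3), s["joint_pos"])
E
```

```text
t cm [11.85  0.09 -9.9 ] w [ 82.64 -42.95  42.97] |t|rows 3.7 wrows 14.3
time 11.2167 pos [502.8 180.5 246.9] blk [ -7.3 201.7] j [ 34.8   9.8  88.  -31.7  97.2  24.3] F [ 0.1 -0.1 -0.8] gap 70.2
[[ 0.102  0.983  0.153]
 [-0.564  0.184 -0.805]
 [-0.82  -0.004  0.573]] [ 34.81630621   9.78064773  87.99645528 -31.67407618  97.17156977
  24.30513953]
```

```bash
cat > kin.py <<'E'
from h import *
from scipy.optimize import least_squares
def rz(a):c,s=np.cos(a),np.sin(a);return np.array([[c,-s,0],[s,c,0],[0,0,1]])
def ry(a):c,s=np.cos(a),np.sin(a);return np.array([[c,0,s],[0,1,0],[-s,0,c]])
def fk(q,p):
    q=np.deg2rad(q); a1,dl,h,L2,e,L3,Lt,g=p
    R=rz(q[0]);o=np.array([0,0,h])+R@[a1,dl,0]
    R=R@ry(q[1]);o=o+R@[0,0,L2]
    R=R@ry(q[2]);o=o+R@[e,0,L3]
    R=R@rz(q[3])@ry(q[4])@rz(q[5]);o=o+R@[0,0,Lt]
    # tool: x = z axis ; y axis = Rz(g)x
    c,s=np.cos(g),np.sin(g)
    y=R@[c,s,0]; x=R[:,2]
    return o,np.c_[x,y,np.cross(x,y)]
E
python3 - <<'E'
from kin import *
D=[([-81.498,7.471,85.268,0,87.261,-4.893],[139.026,-583.676,231.292]),
([-54.8,-14.2,107.9,.2,86.3,-65.4],[306.1,-343.8,213.8]),
([-14.4,5.3,99.5,0,75.2,-24.7],[548.6,-87.3,119.6]),
([-6.3,5,103.8,.1,71.2,-16.7],[538.5,-7.2,84.1]),
([-17.3,3.5,91.7,-.1,84.6,-27.3],[558.5,-120.6,209.9]),
([34.81630621,9.78064773,87.99645528,-31.67407618,97.17156977,24.30513953],[502.8,180.5,246.9])]
for q,_ in (D[0],D[5]): print(fk(q,[0,0,0,0,0,0,0,0])[1].round(3))
f=lambda p:np.concatenate([(fk(q,[*p[:4],p[6],p[4],p[5],0])[0]-t) for q,t in D]+[[p[6]*.01,(p[0]-0)*.01]])
s=least_squares(f,[0,51,300,400,400,200,0]);print(s.x.round(1));print(f(s.x).round(1))
E
```

```text
[[-0.    -0.232  0.973]
 [ 0.     0.973  0.232]
 [-1.     0.     0.   ]]
[[ 0.102 -0.983 -0.153]
 [-0.564 -0.184  0.805]
 [-0.82   0.004 -0.573]]
[ -0.9  51.3 317.8 370.  554.1 365.1  61.9]
[ 0.1  0.1 -0.1  0.5  0.4  0.   0.  -0.6  0.1 -0.1  0.  -0.   0.  -0.3
  0.2 -0.1 -0.1 -0.1  0.6 -0. ]
```

```bash
cat >> kin.py <<'E'
P0=[-0.9,51.3,317.8,370.,61.9,554.1,365.1,np.pi]
LO=np.array([-169.43,-51.17,1.28,-76.62,0,-152.29]);HI=np.array([169.43,129.36,143.12,256.62,156.53,152.29])
def ik(pos,R,q0):
    def f(q):
        o,Rq=fk(q,P0);return np.r_[(o-pos),300*Ro.from_matrix(Rq.T@R).as_rotvec()]
    s=least_squares(f,np.clip(q0,LO+.1,HI-.1),bounds=(LO,HI));return s.x,np.linalg.norm(s.fun)
def fkpts(q):
    q_=np.deg2rad(q);a1,dl,h,L2,e,L3,Lt,g=P0
    R=rz(q_[0]);o=np.array([0,0,h])+R@[a1,dl,0];out=[o];R=R@ry(q_[1]);o=o+R@[0,0,L2];out.append(o);R=R@ry(q_[2]);o=o+R@[e,0,L3];out.append(o)
    return out
E
cat > s.py <<'E'
from kin import *
rng=np.random.default_rng(0)
for th in (-79.5,-60,-100,-40,-20,-120):
  xd=np.array([np.cos(np.deg2rad(th)),np.sin(np.deg2rad(th)),0])
  for yd,nm in ((Z,'+Z'),(-Z,'-Z')):
    sols=[]
    for k in range(25):
      q,e=ik(np.array([*b2w(-6,120),93]),frame(xd,yd),rng.uniform(LO,HI))
      if e<0.5 and not any(np.abs(q-s).max()<1 for s in sols): sols.append(q);print(th,nm,q.round(1),[w.round(0) for w in fkpts(q)[1:]])
E
python3 s.py
```

```text
-79.5 +Z [ 40.9  54.5  81.3 -67.2 110.7 139.9] [array([193., 235., 533.]), array([452., 459.,  93.])]
-79.5 -Z [ 40.9  54.5  81.3 -67.2 110.7 -40.1] [array([193., 235., 533.]), array([452., 459.,  93.])]
-100 +Z [ 34.3  64.9  62.  -59.6 124.  136.3] [array([247., 231., 475.]), array([582., 460.,  93.])]
-100 -Z [ 34.3  64.9  62.  -59.6 124.  -43.7] [array([247., 231., 475.]), array([582., 460.,  93.])]
-20 -Z [ 41.7  29.1 134.  242.7  82.1 -15. ] [array([100., 157., 641.]), array([176., 225.,  93.])]
-120 +Z [ 27.1  75.3  43.3 -53.6 137.5 135. ] [array([294., 208., 412.]), array([701., 417.,  93.])]
-120 -Z [ 27.1  75.3  43.3 -53.6 137.5 -45. ] [array([294., 208., 412.]), array([701., 417.,  93.])]
```

```bash
python3 - <<'E'
from kin import *
q=np.array([34.8,9.8,88,-31.7,97.2,24.3])
R0=fk(q,P0)[1];Rt=frame(-BYv,-Z)
w=Ro.from_matrix(R0.T@Rt).as_rotvec();print("w",np.rad2deg(w).round(2))
p0=fk(q,P0)[0];p1=np.array([*b2w(-6,215),150])
for t in np.linspace(0,1,6):
    q,e=ik(p0+(p1-p0)*t,R0@Ro.from_rotvec(w*t).as_matrix(),q);print(q.round(1),round(e,2))
print('approach')
for y,z in ((215,93),(170,93),(120,93),(120,150),(120,200),(120,220)):
    q,e=ik(np.array([*b2w(-6,y),z]),Rt,q);print(y,z,q.round(1),round(e,2))
Rl=Rt
for a in (45,90,135,180):
    q,e=ik(np.array([*b2w(-6,120),200]),Rt@Ro.from_rotvec([np.deg2rad(a),0,0]).as_matrix(),q);print(a,q.round(1),round(e,2))
E
```

```text
w [-82.1  -42.91 -42.83]
[ 34.8   9.8  88.  -31.7  97.2  24.3] 0.0
[ 37.   22.   80.1 -36.2 105.6  11. ] 0.0
[ 39.4  32.9  74.1 -42.2 112.3  -2.9] 0.0
[ 42.   42.2  70.8 -49.5 116.9 -17.4] 0.0
[ 44.8  49.3  70.5 -57.5 119.  -32.1] 0.0
[ 47.6  54.   73.3 -65.4 118.7 -46.3] 0.0
approach
215 93 [ 47.6  60.4  70.1 -63.8 117.3 -43. ] 0.0
170 93 [ 44.6  57.4  75.8 -65.2 114.1 -41.5] 0.0
120 93 [ 40.9  54.5  81.3 -67.2 110.7 -40.1] 0.0
120 150 [ 40.9  47.7  84.4 -68.6 112.1 -43.7] 0.0
120 200 [ 40.9  42.   86.4 -70.  113.3 -47.4] 0.0
120 220 [ 40.9  39.9  87.  -70.6 113.9 -49. ] 0.0
45 [ 40.9  42.   86.4 -70.  113.3  -2.4] 0.0
90 [ 40.9  42.   86.4 -70.  113.3  42.6] 0.0
135 [ 40.9  42.   86.4 -70.  113.3  87.6] 0.0
180 [ 40.9  42.   86.4 -70.  113.3 132.6] 0.0
```

Emit:
drive_tool(moves=[0, 0, 0, -5.13, -2.68, -2.68, 0, 0, 0, -5.13, -2.68, -2.68, 0, 0, 0, -5.13, -2.68, -2.68, 0, 0, 0, -5.13, -2.68, -2.68, 0, 0, 0, -5.13, -2.68, -2.68, 0, 0, 0, -5.13, -2.68, -2.68, 0, 0, 0, -5.13, -2.68, -2.68, 0, 0, 0, -5.13, -2.68, -2.68, 0, 0, 0, -5.13, -2.68, -2.68, 0, 0, 0, -5.13, -2.68, -2.68, 0, 0, 0, -5.13, -2.68, -2.68, 0, 0, 0, -5.13, -2.68, -2.68, 0, 0, 0, -5.13, -2.68, -2.68, 0, 0, 0, -5.13, -2.68, -2.68, 0, 0, 0, -5.13, -2.68, -2.68, 0, 0, 0, -5.13, -2.68, -2.68, 0, 0, 0, 0, 0, 0, 0, 0, 0, 0, 0, 0], hand=4.0)

```text
time: 12.72
tool_pos: [504.2, 177.7, 249.0]
tcp_rot: [-89.7, 0.2, -79.9]
ft_force: [-0.6, -0.2, 0.3]
finger_gap: 40.1
```

```bash
python3 - <<'E'
from h import *
rep([*b2w(-6,215),93],frame(-BYv,-Z))
from bench import sensors
s=sensors.sense();print(Rm(s["tcp_rot"]).round(3))
E
```

```text
t cm [-1.58 15.61 -0.06] w [-0.35 -0.44 -0.18] |t|rows 3.8 wrows 0.1
time 12.7167 pos [504.2 177.7 249. ] blk [ -6.4 198.7] j [ 46.4  42.8  78.4 -69.  120.4 -52.7] F [-0.6 -0.2  0.3] gap 40.1
[[ 0.175  0.005  0.985]
 [-0.985  0.004  0.175]
 [-0.003 -1.     0.006]]
```

Next, descend to grasp height beside the overhang and look.

Emit:
drive_tool(moves=[-0.4, 2, 0, -0.35, -0.44, -0.18, -0.4, 2.3, 0, 0, 0, 0, -0.4, 2.3, 0, 0, 0, 0, -0.4, 2.3, 0, 0, 0, 0, 0, 2.3, 0, 0, 0, 0, 0, 2.3, 0, 0, 0, 0, 0, 2.1, 0, 0, 0, 0, 0, 0, 0, 0, 0, 0, 0, 0, 0, 0, 0, 0])

```text
time: 13.47
tool_pos: [501.8, 193.7, 93.4]
tcp_rot: [-90.0, -0.1, -79.5]
ft_force: [1.0, 0.2, 0.4]
finger_gap: 40.0
```

```bash
python3 - <<'E'
from look import *
rep([*b2w(-6,120),93],frame(-BYv,-Z))
plate("b")
s=snapshot("wrist");cv2.imwrite("pics/b_wrist.png",s["image"][:,:,::-1]);pickle.dump(s,open("b_wrist.pkl","wb"));print(s["mount"].round(3),s["camera_matrix"])
E
```

```text
t cm [ 9.48  0.05 -0.02] w [-0.04  0.01  0.07] |t|rows 2.3 wrows 0.0
time 13.4667 pos [501.8 193.7  93.4] blk [ -5.8 214.8] j [ 47.6  60.5  70.1 -63.9 117.3 -42.9] F [1.  0.2 0.4] gap 40.0
b scene blockframe (array([-6. , 96.8]), (104.2, 139.4), 89.98) n 1852 bounds [-75.7  44.7] [ 63.7 148.9]
b top blockframe (array([-6.3, 94.5]), (105.6, 140.8), 89.95) n 2296 bounds [-76.7  41.8] [ 64.1 147.4]
[[-0.00000e+00 -2.74000e-01  9.62000e-01 -1.41914e+02]
 [ 1.00000e+00  1.00000e-03  0.00000e+00  4.70000e-02]
 [-1.00000e-03  9.62000e-01  2.74000e-01 -6.84850e+01]
 [ 0.00000e+00  0.00000e+00  0.00000e+00  1.00000e+00]] [[297.31863964   0.         251.53377771]
 [  0.         297.31863964 190.48145064]
 [  0.           0.           1.        ]]
```

View pics/b_wrist.png

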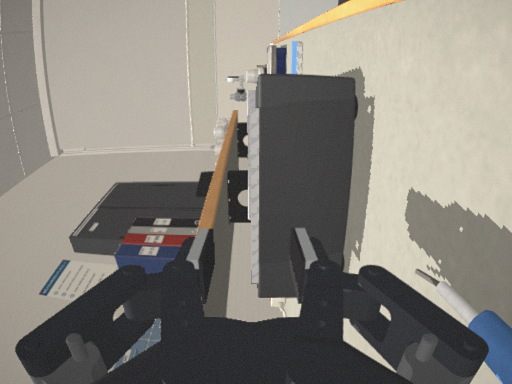

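View pics/b_scene.png

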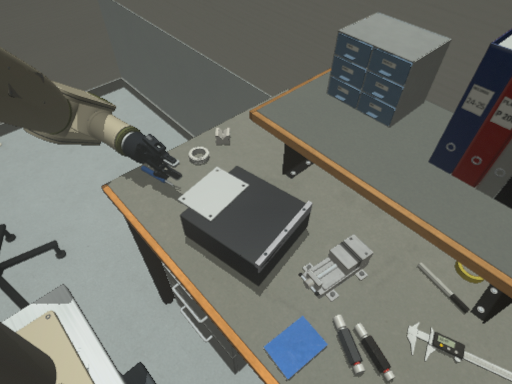

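```bash
python3 - <<'E'
from h import *
s=pickle.load(open("b_wrist.pkl","rb"));im=s["image"]
cv2.imwrite("pics/b_wz.png",cv2.resize(im[90:310,190:320,::-1],None,fx=5,fy=2.7,interpolation=cv2.INTER_NEAREST))
g=im.mean(2)
for v in (180,220,250,270,285,292): print(v,g[v,242:266].round(0).astype(int))
E
```

```text
180 [ 44  39  41  44  39  71 182 174 172 181 183 181 184 182 181 168 166  96
  74  64  70  66  66  71]
220 [ 36  40  44  44  39  35  49  73  88 179 182 181 183 182 183 180 156  81
  66  63  65  66  67  68]
250 [169 167 167 168 168 165 166 169 169 178 176 177 179 167 168 163 141  79
  69  62  65  63  66  59]
270 [165 164 168 166 167 162 165 165 164 144 175 175 179 176 178 176 154  97
  74  63  71  63  68  66]
285 [164 167 167 166 163 166 167 164 168 168 166 166 168 166 157  83  95  80
  71  68  62  66  66  67]
292 [162 165 167 168 163 163 165 166 165 166 166 164 165 167 164 157 105  81
  75  65  65  66  65  64]
```

View pics/b_wz.png

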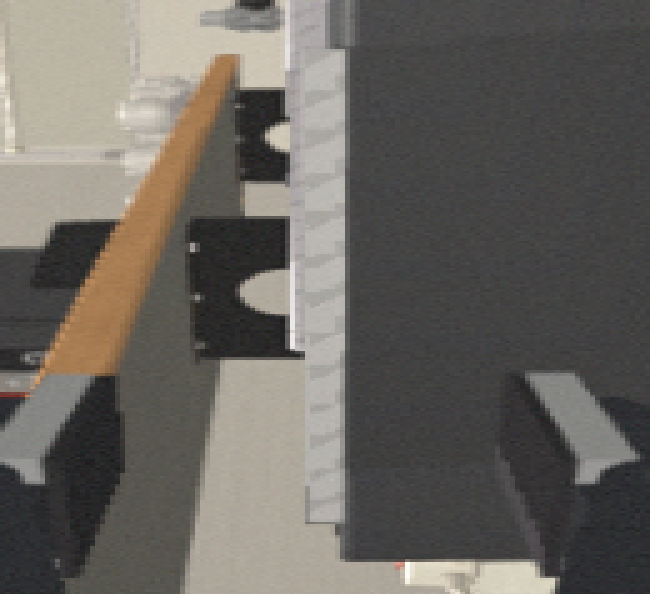

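Emit:
drive_tool(moves=[1.5, 0.2, 0, 0, 0, 0, 2, 0, 0, 0, 0, 0, 2, 0, 0, 0, 0, 0, 2, 0, 0, 0, 0, 0, 1, 0, 0, 0, 0, 0, 0.5, 0, 0, 0, 0, 0, 0, 0, 0, 0, 0, 0])

```text
time: 14.2
tool_pos: [518.4, 105.3, 92.4]
tcp_rot: [-90.0, -0.1, -79.4]
ft_force: [-0.0, -0.1, -0.7]
finger_gap: 40.0
```

```bash
python3 - <<'E'
from look import *
rep([*b2w(-6,120),91],frame(-BYv,-Z))
s=snapshot("wrist");pickle.dump(s,open("c_wrist.pkl","wb"));im=s["image"]
cv2.imwrite("pics/c_wz.png",cv2.resize(im[150:350,160:350,::-1],None,fx=4,fy=3,interpolation=cv2.INTER_NEAREST))
E
```

```text
t cm [ 0.49  0.14 -0.03] w [-0.02  0.1   0.12] |t|rows 0.1 wrows 0.0
time 14.2 pos [518.4 105.3  92.4] blk [ -5.7 124.9] j [ 41.3  54.9  80.7 -67.1 111.  -40.1] F [-0.  -0.1 -0.7] gap 40.0
```

View pics/c_wz.png

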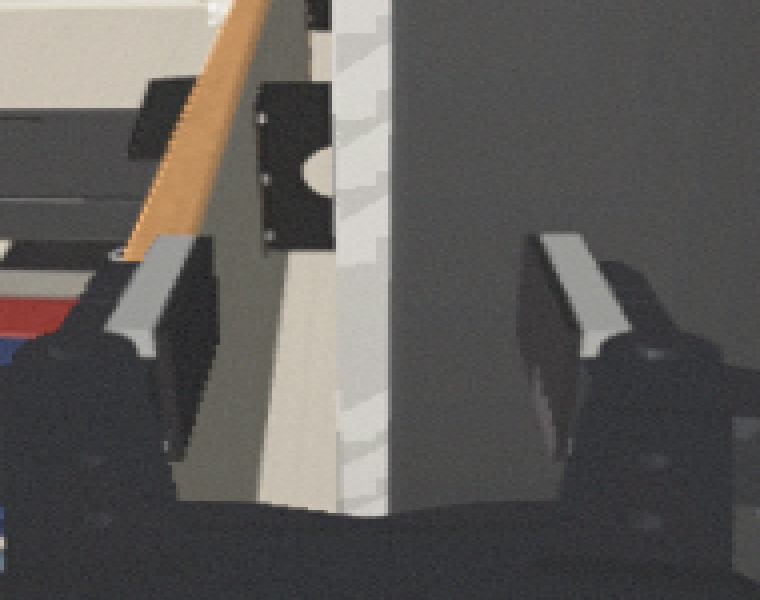

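Emit:
drive_tool(moves=[0.4, -0.06, 0, 0, 0, 0, 0, 0, 0, 0, 0, 0])

```text
time: 14.42
tool_pos: [519.0, 102.3, 92.3]
tcp_rot: [-90.0, -0.1, -79.3]
ft_force: [0.1, -0.4, -0.1]
finger_gap: 39.8
```

Emit:
drive_tool(moves=[0, 0, 0, 0, 0, 0, 0, 0, 0, 0, 0, 0, 0, 0, 0, 0, 0, 0, 0, 0, 0, 0, 0, 0, 0, 0, 0, 0, 0, 0, 0, 0, 0, 0, 0, 0], hand=0, grip_force=30)

```text
time: 14.92
tool_pos: [518.8, 102.3, 92.9]
tcp_rot: [-90.0, -0.2, -79.3]
ft_force: [-1.3, 2.1, 5.3]
finger_gap: 5.5
```

Emit:
drive_tool(moves=[0, 0, 0, 0, 0, 0, 0, -0.2, 0, 0, 0, 0, 0, -0.4, 0, 0, 0, 0, 0, -0.6, 0, 0, 0, 0, 0, -1, 0, 0, 0, 0, 0, -1.5, 0, 0, 0, 0, 0, -1.5, 0, 0, 0, 0, 0, -1.5, 0, 0, 0, 0, 0, -1.5, 0, 0, 0, 0, 0, -1.5, 0, 0, 0, 0, 0, -1, 0, 0, 0, 0, 0, -0.4, 0, 0, 0, 0, 0, 0, 0, 0, 0, 0], grip_force=70)

```text
time: 16.0
tool_pos: [519.1, 102.4, 204.2]
tcp_rot: [-89.9, -0.1, -79.3]
ft_force: [-0.9, 0.2, -2.6]
finger_gap: 4.7
```

```bash
python3 - <<'E'
from look import *
rep([*b2w(-6,120),203],frame(-BYv,-Z))
s=snapshot("scene");cv2.imwrite("pics/d_s.png",s["image"][:,:,::-1]);P=cloud(s);hsv=cv2.cvtColor(s["image"],cv2.COLOR_RGB2HSV)
m=(hsv[...,2]>120)&(hsv[...,1]<50)&(P[...,2]>150)&(P[...,2]<260)&(P[...,0]>420)&(P[...,0]<640)&(P[...,1]<160)&(P[...,1]>-60)
p=P[m];A=np.c_[p[:,:2]-[536,50],np.ones(len(p))];print(len(p),np.linalg.lstsq(A,p[:,2],rcond=None)[0], rect(np.array([w2b(x) for x in p])))
E
```

```text
t cm [ 0.19  0.12 -0.05] w [-0.05  0.18  0.1 ] |t|rows 0.1 wrows 0.0
time 16.0 pos [519.1 102.4 204.2] blk [ -5.5 121.9] j [ 41.   41.7  86.4 -70.2 113.5 -47.7] F [-0.9  0.2 -2.6] gap 4.7
2097 [ 1.35409747e-04 -1.14908699e-03  2.05777174e+02] (array([ -5.5, 111.4]), (134.8, 141.4), 89.82)
```

View pics/d_s.png

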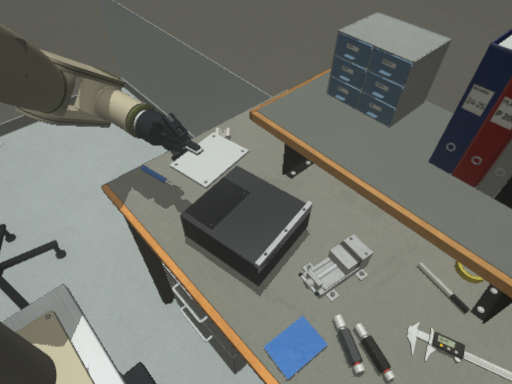

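The plate is level in the gripper at about (210,157), clear of the block. Next is the half turn about the tool axis.

Emit:
drive_tool(moves=[0, 0, 0, 2, 0, 0, 0, 0, 0, 4, 0, 0, 0, 0, 0, 6, 0, 0, 0, 0, 0, 6, 0, 0, 0, 0, 0, 6, 0, 0, 0, 0, 0, 6, 0, 0, 0, 0, 0, 6, 0, 0, 0, 0, 0, 6, 0, 0, 0, 0, 0, 6, 0, 0, 0, 0, 0, 6, 0, 0, 0, 0, 0, 6, 0, 0, 0, 0, 0, 6, 0, 0, 0, 0, 0, 6, 0, 0, 0, 0, 0, 6, 0, 0, 0, 0, 0, 6, 0, 0, 0, 0, 0, 6, 0, 0, 0, 0, 0, 6, 0, 0, 0, 0, 0, 6, 0, 0, 0, 0, 0, 6, 0, 0, 0, 0, 0, 6, 0, 0])

```text
time: 17.72
tool_pos: [518.5, 101.8, 201.8]
tcp_rot: [24.1, -0.2, -79.3]
ft_force: [-0.1, 0.3, -2.6]
finger_gap: 4.3
```

Emit:
drive_tool(moves=[0, 0, 0, 6, 0, 0, 0, 0, 0, 6, 0, 0, 0, 0, 0, 6, 0, 0, 0, 0, 0, 6, 0, 0, 0, 0, 0, 6, 0, 0, 0, 0, 0, 6, 0, 0, 0, 0, 0, 6, 0, 0, 0, 0, 0, 6, 0, 0, 0, 0, 0, 6, 0, 0, 0, 0, 0, 6, 0, 0, 0, 0, 0, 4, 0, 0, 0, 0, 0, 2, 0, 0, 0, 0, 0, 0, 0, 0, 0, 0, 0, 0, 0, 0, 0, 0, 0, 0, 0, 0])

```text
time: 18.97
tool_pos: [518.7, 102.0, 202.4]
tcp_rot: [89.8, -0.2, -79.3]
ft_force: [-0.6, 0.3, -3.0]
finger_gap: 4.5
```

```bash
python3 - <<'E'
from look import *
rep([*b2w(-6,120),100],frame(-BYv,Z))
s=snapshot("scene");cv2.imwrite("pics/e_s.png",s["image"][:,:,::-1]);P=cloud(s);hsv=cv2.cvtColor(s["image"],cv2.COLOR_RGB2HSV)
m=(hsv[...,2]>120)&(hsv[...,1]<50)&(P[...,2]>150)&(P[...,2]<260)&(P[...,0]>420)&(P[...,0]<640)&(P[...,1]<160)&(P[...,1]>-60)
p=P[m];A=np.c_[[w2b(x)-[-6,95] for x in p],np.ones(len(p))];print(len(p),np.linalg.lstsq(A,p[:,2],rcond=None)[0], rect(np.array([w2b(x) for x in p])))
E
```

```text
t cm [  0.12 -10.24  -0.03] w [ 0.21 -0.18 -0.19] |t|rows 2.5 wrows 0.0
time 18.9667 pos [518.7 102.  202.4] blk [ -6.  121.6] j [ 41.   41.9  86.4 -70.2 113.5 132.2] F [-0.6  0.3 -3. ] gap 4.5
2095 [-5.78381160e-03  3.80272282e-03  2.02681855e+02] (array([ -7.6, 112.1]), (142.5, 137.7), 0.53)
```

View pics/e_s.png

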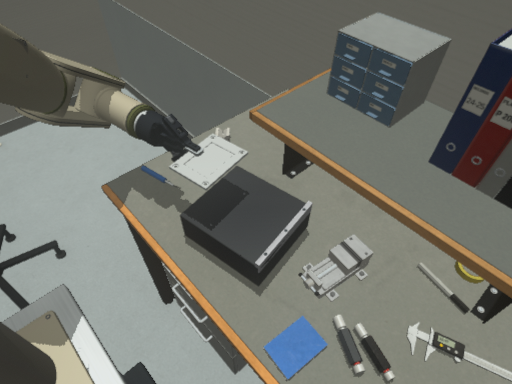

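Emit:
drive_tool(moves=[0, -0.6, 0, 0.2, -0.15, -0.15, 0, -1.2, 0, 0, 0, 0, 0, -1.4, 0, 0, 0, 0, 0, -1.4, 0, 0, 0, 0, 0, -1.4, 0, 0, 0, 0, 0, -1.4, 0, 0, 0, 0, 0, -1.2, 0, 0, 0, 0, 0, -0.8, 0, 0, 0, 0, 0, -0.5, 0, 0, 0, 0, 0, -0.3, 0, 0, 0, 0, 0, 0, 0, 0, 0, 0, 0, 0, 0, 0, 0, 0])

```text
time: 20.02
tool_pos: [519.3, 102.3, 101.4]
tcp_rot: [90.2, -0.0, -79.5]
ft_force: [0.4, 0.3, -1.5]
finger_gap: 4.7
```

Emit:
drive_tool(moves=[0, -0.1, 0, 0, 0, 0, 0, -0.1, 0, 0, 0, 0, 0, -0.1, 0, 0, 0, 0])

```text
time: 20.27
tool_pos: [519.3, 102.3, 98.4]
tcp_rot: [90.2, 0.0, -79.5]
ft_force: [-0.1, -0.2, -2.4]
finger_gap: 4.6
```

Emit:
drive_tool(moves=[0, -0.05, 0, 0, 0, 0, 0, -0.05, 0, 0, 0, 0])

```text
time: 20.43
tool_pos: [519.1, 102.2, 97.1]
tcp_rot: [90.2, -0.0, -79.5]
ft_force: [-0.3, 0.0, -2.5]
finger_gap: 4.5
```

Emit:
drive_tool(moves=[0, -0.05, 0, 0, 0, 0, 0, -0.05, 0, 0, 0, 0, 0, -0.05, 0, 0, 0, 0, 0, -0.05, 0, 0, 0, 0])

```text
time: 20.77
tool_pos: [519.1, 102.1, 95.0]
tcp_rot: [90.1, -0.0, -79.5]
ft_force: [-0.0, 0.4, -3.4]
finger_gap: 4.8
```

Emit:
drive_tool(moves=[0, -0.05, 0, 0, 0, 0, 0, -0.05, 0, 0, 0, 0])

```text
time: 20.93
tool_pos: [519.1, 102.1, 94.0]
tcp_rot: [90.1, -0.0, -79.5]
ft_force: [0.1, -0.6, -2.8]
finger_gap: 4.3
```

Emit:
drive_tool(moves=[0, -0.05, 0, 0, 0, 0])

```text
time: 21.02
tool_pos: [519.1, 102.1, 93.6]
tcp_rot: [90.1, -0.0, -79.5]
ft_force: [0.3, 0.0, -2.0]
finger_gap: 4.7
```

Emit:
drive_tool(moves=[0, -0.05, 0, 0, 0, 0])

```text
time: 21.1
tool_pos: [519.1, 102.1, 93.3]
tcp_rot: [90.1, -0.0, -79.5]
ft_force: [-0.5, 0.0, -0.1]
finger_gap: 4.9
```

Emit:
drive_tool(moves=[0, -0.04, 0, 0, 0, 0, 0, 0, 0, 0, 0, 0])

```text
time: 21.27
tool_pos: [519.1, 102.2, 93.2]
tcp_rot: [90.2, -0.1, -79.5]
ft_force: [0.1, -0.1, 2.0]
finger_gap: 5.0
```

Emit:
drive_tool(moves=[0, -0.03, 0, 0, 0, 0, 0, 0, 0, 0, 0, 0])

```text
time: 21.43
tool_pos: [519.1, 102.1, 93.1]
tcp_rot: [90.2, -0.1, -79.5]
ft_force: [-1.0, -1.8, 4.8]
finger_gap: 4.6
```

Emit:
drive_tool(moves=[0, 0, 0, 0, 0, 0, 0, 0, 0, 0, 0, 0, 0, 0, 0, 0, 0, 0], grip_force=20, hand=0.55)

```text
time: 21.68
tool_pos: [519.1, 102.1, 93.1]
tcp_rot: [90.2, -0.1, -79.5]
ft_force: [-1.6, -1.0, 4.5]
finger_gap: 5.7
```

Emit:
drive_tool(moves=[0, 0, 0, 0, 0, 0, 0, 0, 0, 0, 0, 0], hand=0.7)

```text
time: 21.85
tool_pos: [519.2, 102.2, 92.5]
tcp_rot: [90.2, -0.0, -79.5]
ft_force: [-0.2, -0.4, 2.9]
finger_gap: 6.9
```

Emit:
drive_tool(moves=[0, 0, 0, 0, 0, 0, 0, 0, 0, 0, 0, 0, 0, 0, 0, 0, 0, 0], hand=1.0)

```text
time: 22.1
tool_pos: [519.1, 102.1, 92.1]
tcp_rot: [90.1, 0.0, -79.5]
ft_force: [0.3, 0.8, -0.2]
finger_gap: 9.7
```

Emit:
drive_tool(moves=[0, 0, 0, 0, 0, 0, 0, 0, 0, 0, 0, 0, 0, 0, 0, 0, 0, 0], hand=3.0)

```text
time: 22.35
tool_pos: [519.1, 102.1, 92.2]
tcp_rot: [90.1, -0.0, -79.5]
ft_force: [0.1, -0.0, -0.0]
finger_gap: 30.1
```

```bash
python3 - <<'E'
from look import *
rep([*b2w(-6,215),93],frame(-BYv,Z)); plate("f")
s=snapshot("wrist");im=s["image"]
cv2.imwrite("pics/f_wz.png",cv2.resize(im[150:350,160:350,::-1],None,fx=4,fy=3,interpolation=cv2.INTER_NEAREST))
E
```

```text
t cm [-9.33  0.08  0.04] w [-0.14 -0.03 -0.01] |t|rows 2.2 wrows 0.0
time 22.35 pos [519.1 102.1  92.2] blk [ -5.5 121.7] j [ 41.   54.7  81.  -67.2 110.7 140.1] F [ 0.1 -0.  -0. ] gap 30.1
f scene blockframe (array([-7.7, 96.1]), (139.8, 104.7), 0.57) n 1755 bounds [-77.6  43.7] [ 62.3 148.9]
f top blockframe (array([-8.1, 94.3]), (140.5, 105.7), 0.46) n 2194 bounds [-78.7  41.4] [ 62.5 147.3]
```

View pics/f_wz.png

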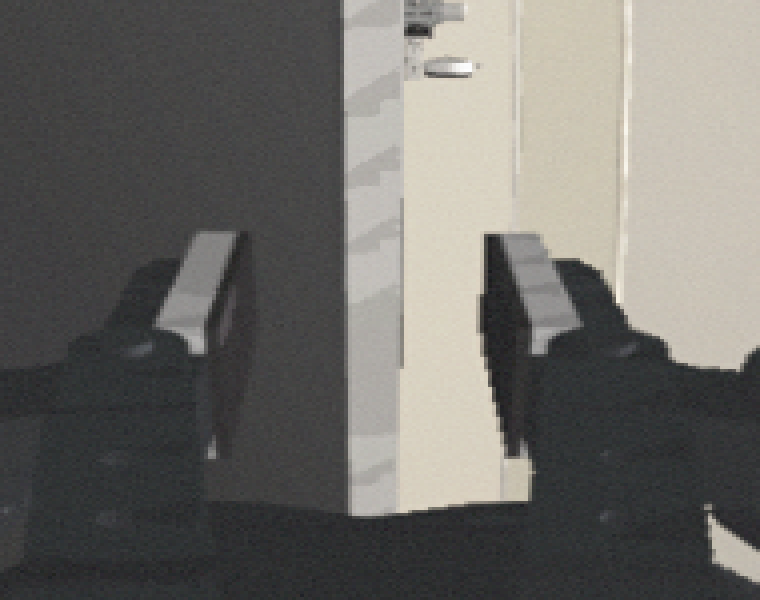

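Emit:
drive_tool(moves=[-0.5, 0, 0, 0, 0, 0, -1.5, 0, 0, 0, 0, 0, -2.5, 0, 0, 0, 0, 0, -2.5, 0, 0, 0, 0, 0, -2, 0, 0, 0, 0, 0, -1, 2, 0, 0, 0, 0, 0, 3, 0, 0, 0, 0, 0, 3, 0, 0, 0, 0, 0, 3, 0, 0, 0, 0, 0, 3, 0, 0, 0, 0, 0, 2, 0, 0, 0, 0, 0, 0, 0, 0, 0, 0])

```text
time: 23.5
tool_pos: [501.2, 201.9, 257.3]
tcp_rot: [90.6, 0.2, -79.5]
ft_force: [0.3, 0.5, -0.4]
finger_gap: 30.0
```

```bash
python3 - <<'E'
from kin import *
from bench import sensors
s=sensors.sense();q0=np.array(s["joint_pos"]);R0=Rm(s["tcp_rot"]);p0=s["tool_pos"]
print(q0.round(1),p0,w2b(p0),fk(q0,P0)[0].round(1))
for sg in (1,-1):
    Rt=frame(-Z,sg*BX);w=Ro.from_matrix(R0.T@Rt).as_rotvec();print(sg,"w",np.rad2deg(w).round(2),np.rad2deg(np.linalg.norm(w)))
    q=q0
    for t in np.linspace(0,1,6):
        q,e=ik(p0,R0@Ro.from_rotvec(w*t).as_matrix(),q);print(q.round(1),round(e,2))
    for y,z in ((168,130),(168,84),(13,84)):
        q,e=ik(np.array([*b2w(-8,y),z]),Rt,q);print(y,q.round(1),round(e,2))
E
```

```text
[ 48.1  43.8  75.6 -69.1 121.9 126.1] [501.15959355 201.85502546 257.31782669] [ -4.98578532 222.99773028] [501.3 201.8 257.1]
1 w [-69.77  68.84 -69.56] 120.19134349304767
[ 48.1  43.8  75.6 -69.1 122.  126.1] 0.0
[ 50.7  26.5  89.  -63.1 106.9 111.6] 0.0
[ 48.8   9.1  98.7 -54.1  93.1  91.7] 0.0
[ 41.1  -4.3 103.  -39.1  83.1  65.1] 0.0
[ 28.7  -8.7 100.8 -18.5  81.4  34. ] 0.0
[16.5 -2.3 92.7 -0.  89.7  6. ] 0.0
168 [1.060e+01 7.000e-01 1.032e+02 0.000e+00 7.620e+01 1.000e-01] 0.0
168 [1.060e+01 3.600e+00 1.053e+02 0.000e+00 7.110e+01 1.000e-01] 0.0
13 [ -6.    4.7 104.1   0.   71.2 -16.5] 0.0
-1 w [ 68.99 -69.42 -68.7 ] 119.57611409696159
[ 48.1  43.8  75.6 -69.1 122.  126.1] 0.0
[ 43.4  42.2  66.6 -55.2 124.  139. ] 0.0
[ 37.7  36.6  63.5 -40.4 122.3 152.3] 6.12
[ 28.9  27.9  64.7 -26.1 116.9 152.3] 71.78
[ 15.8   9.8  80.5  -6.9 102.  152.3] 118.31
[  1.1  -8.5 100.8  13.9  86.  152.3] 129.43
168 [ -1.9  -3.3 108.9  12.6  73.4 152.3] 96.13
168 [-1.600e+00 -1.000e-01  1.110e+02  1.310e+01  6.810e+01  1.523e+02] 92.06
13 [-10.9   3.7 105.5   5.1  70.6 152.3] 37.85
```

Emit:
drive_tool(moves=[0, 0, 0, -3.67, 3.62, -3.66, 0, 0, 0, -3.67, 3.62, -3.66, 0, 0, 0, -3.67, 3.62, -3.66, 0, 0, 0, -3.67, 3.62, -3.66, 0, 0, 0, -3.67, 3.62, -3.66, 0, 0, 0, -3.67, 3.62, -3.66, 0, 0, 0, -3.67, 3.62, -3.66, 0, 0, 0, -3.67, 3.62, -3.66, 0, 0, 0, -3.67, 3.62, -3.66, 0, 0, 0, -3.67, 3.62, -3.66, 0, 0, 0, -3.67, 3.62, -3.66, 0, 0, 0, -3.67, 3.62, -3.66, 0, 0, 0, -3.67, 3.62, -3.66, 0, 0, 0, -3.67, 3.62, -3.66, 0, 0, 0, -3.67, 3.62, -3.66, 0, 0, 0, -3.67, 3.62, -3.66, 0, 0, 0, -3.67, 3.62, -3.66, 0, 0, 0, -3.67, 3.62, -3.66, 0, 0, 0, -3.67, 3.62, -3.66, 0, 0, 0, 0, 0, 0], hand=7.0)

```text
time: 25.17
tool_pos: [501.5, 198.9, 251.7]
tcp_rot: [-83.8, 89.4, -163.4]
ft_force: [0.8, -0.4, -0.2]
finger_gap: 69.8
```

```bash
python3 - <<'E'
from look import *
rep([*b2w(-8,178),84],frame(-Z,BX)); plate("g")
E
```

```text
t cm [16.78 -0.09  4.19] w [-0.04  0.07  0.63] |t|rows 4.1 wrows 0.1
time 25.1667 pos [501.5 198.9 251.7] blk [ -5.2 220.1] j [16.2 -1.7 92.7 -0.  89.7  5.7] F [ 0.8 -0.4 -0.2] gap 69.8
g scene blockframe (array([-7.6, 96.6]), (139.5, 104.2), 0.32) n 1372 bounds [-77.1  44.2] [ 62.3 148.9]
g top blockframe (array([-7.8, 94.3]), (139.9, 105.5), 0.46) n 1744 bounds [-77.5  41.4] [ 62.5 147.3]
```

View pics/g_top.png

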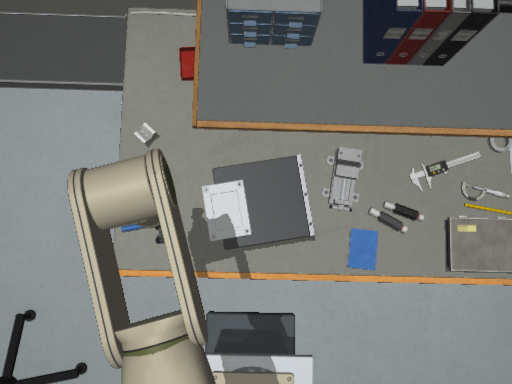

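Emit:
drive_tool(moves=[1, 0, 0.4, 0, 0, 0.6, 2.5, 0, 0.6, 0, 0, 0, 2.5, 0, 0.6, 0, 0, 0, 2.5, 0, 0.6, 0, 0, 0, 2.5, 0, 0.6, 0, 0, 0, 2.5, 0, 0.6, 0, 0, 0, 2, 0, 0.6, 0, 0, 0, 0.8, -0.1, 0.2, 0, 0, 0, 0.4, 0, 0, 0, 0, 0, 0, 0, 0, 0, 0, 0, 0, 0, 0, 0, 0, 0])

```text
time: 26.18
tool_pos: [508.2, 159.1, 86.8]
tcp_rot: [48.0, 89.6, -31.5]
ft_force: [0.5, -0.0, 0.3]
finger_gap: 70.0
```

```bash
python3 - <<'E'
from look import *
rep([*b2w(-8,13),84],frame(-Z,BX))
E
```

```text
t cm [ 0.36 -0.21 16.66] w [-0.03  0.28 -0.31] |t|rows 4.0 wrows 0.1
time 26.1833 pos [508.2 159.1  86.8] blk [ -5.8 179.6] j [ 12.1   3.6 105.   -0.3  71.1   1.7] F [ 0.5 -0.   0.3] gap 70.0
```

Emit:
drive_tool(moves=[0.25, -0.2, 0.5, 0, 0.25, -0.3, 0, 0, 0.6, 0, 0, 0, 0, 0, 0.6, 0, 0, 0, 0, 0, 0.6, 0, 0, 0, 0, 0, 0.8, 0, 0, 0, 0, 0, 0.9, 0, 0, 0, 0, 0, 0.9, 0, 0, 0, 0, 0, 0.9, 0, 0, 0, 0, 0, 0.9, 0, 0, 0, 0, 0, 0.9, 0, 0, 0, 0, 0, 0.9, 0, 0, 0, 0, 0, 0.9, 0, 0, 0, 0, 0, 0.9, 0, 0, 0, 0, 0, 0.9, 0, 0, 0, 0, 0, 0.9, 0, 0, 0, 0, 0, 0.9, 0, 0, 0, 0, 0, 0.8, 0, 0, 0, 0, 0, 0.6, 0, 0, 0, 0, 0, 0.4, 0, 0, 0, 0, 0, 0, 0, 0, 0])

```text
time: 27.85
tool_pos: [532.6, 11.2, 82.8]
tcp_rot: [-66.1, 89.9, -145.7]
ft_force: [0.1, 0.2, -0.1]
finger_gap: 70.2
```

```bash
python3 - <<'E'
from look import *
rep([*b2w(-8,13),84],frame(-Z,BX));plate("h0")
s=snapshot("scene");cv2.imwrite("pics/h.png",cv2.resize(s["image"][100:300,110:350,::-1],None,fx=3,fy=3,interpolation=cv2.INTER_CUBIC))
E
```

```text
t cm [-0.11  0.09  1.68] w [-0.11  0.05  0.12] |t|rows 0.4 wrows 0.0
time 27.85 pos [532.6  11.2  82.8] blk [-8.8 29.8] j [-4.300e+00  4.300e+00  1.047e+02 -1.000e-01  7.110e+01 -1.460e+01] F [ 0.1  0.2 -0.1] gap 70.2
h0 scene blockframe (array([ 19.4, -35. ]), (82.9, 102.6), 0.01) n 1006 bounds [-22.  -86.3] [60.9 16.3]
h0 top blockframe (array([  16. , -109.6]), (178.3, 10.9), 0.02) n 278 bounds [ -73.1 -115. ] [ 105.1 -104.1]
```

View pics/h.png

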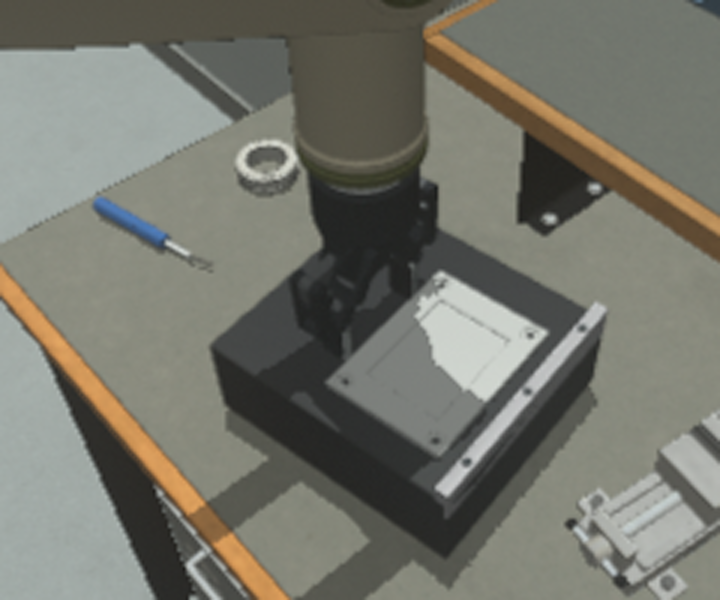

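Emit:
drive_tool(moves=[-0.08, 0, 0.2, 0, 0, 0, 0, 0, 0.3, 0, 0, 0, 0, 0, 0.3, 0, 0, 0, 0, 0, 0.3, 0, 0, 0, 0, 0, 0.15, 0, 0, 0, 0, 0, 0, 0, 0, 0])

```text
time: 28.5
tool_pos: [534.9, -0.4, 83.8]
tcp_rot: [-74.9, 89.9, -154.5]
ft_force: [1.1, 0.2, -0.2]
finger_gap: 70.0
```

Emit:
drive_tool(moves=[0, 0, 0.1, 0, 0, 0, 0, 0, 0.1, 0, 0, 0])

```text
time: 28.67
tool_pos: [535.2, -1.9, 83.9]
tcp_rot: [-89.2, 89.9, -168.8]
ft_force: [-1.0, 1.4, -1.4]
finger_gap: 69.7
```

Emit:
drive_tool(moves=[0, 0, 0.1, 0, 0, 0, 0, 0, 0, 0, 0, 0])

```text
time: 28.83
tool_pos: [535.4, -3.0, 83.9]
tcp_rot: [-81.8, 89.9, -161.3]
ft_force: [-0.8, 0.8, 0.0]
finger_gap: 70.0
```

Emit:
drive_tool(moves=[0, 0, 0.1, 0, 0, 0, 0, 0, 0, 0, 0, 0])

```text
time: 29.0
tool_pos: [535.4, -3.7, 83.8]
tcp_rot: [-97.8, 89.9, -177.4]
ft_force: [-1.1, 1.7, 1.2]
finger_gap: 69.7
```

Emit:
drive_tool(moves=[0, 0, 0.1, 0, 0, 0, 0, 0, 0, 0, 0, 0])

```text
time: 29.17
tool_pos: [535.4, -3.8, 83.8]
tcp_rot: [-127.9, 89.8, 152.5]
ft_force: [-2.3, 6.4, 2.7]
finger_gap: 69.9
```

Emit:
drive_tool(moves=[0, 0, 0.1, 0, 0, 0, 0, 0, 0, 0, 0, 0])

```text
time: 29.33
tool_pos: [535.4, -3.9, 83.8]
tcp_rot: [-144.4, 89.8, 136.0]
ft_force: [-2.7, 10.7, 1.9]
finger_gap: 69.8
```

Emit:
drive_tool(moves=[0, 0, 0.1, 0, 0, 0, 0, 0, 0, 0, 0, 0, 0, 0, 0, 0, 0, 0])

```text
time: 29.58
tool_pos: [535.4, -4.1, 83.8]
tcp_rot: [-151.2, 89.7, 129.3]
ft_force: [-4.3, 14.4, 3.6]
finger_gap: 69.9
```

Emit:
drive_tool(moves=[0, 0, -0.3, 0, 0, 0, 0, 0, -0.5, 0, 0, 0, 0, 0, -1, 0, 0, 0, 0, 0, -1, 0, 0, 0, -2, 0, -1, 0, 0, 0, -3, 0, 0, 0, 0, 0, -3, 0, 0, 0, 0, 0, -3, 0, -3, 0, 0, 0, 0, 0, -4, 0, 0, 0, 0, 0, -4, 0, 0, 0, 0, 0, -4, 0, 0, 0, 0, 0, -4, 0, 0, 0, 0, 0, -4, 0, 0, 0, 0, 0, 0, 0, 0, 0])

```text
time: 30.75
tool_pos: [485.3, 263.2, 193.4]
tcp_rot: [-153.2, 89.8, 127.5]
ft_force: [0.3, 0.7, 0.1]
finger_gap: 69.8
```

```bash
python3 - <<'E'
from look import *
rep([*b2w(-8,13),84],frame(-Z,BX))
for n in("scene","top"):
    s=snapshot(n);im=s["image"];P=cloud(s)
    c=(150,290,160,340) if n=="scene" else (145,260,200,330)
    cv2.imwrite(f"pics/i_{n}.png",cv2.resize(im[c[0]:c[1],c[2]:c[3],::-1],None,fx=4.4,fy=4.2,interpolation=cv2.INTER_CUBIC))
    pickle.dump(s,open(f"i_{n}.pkl","wb"))
E
```

```text
t cm [10.87  0.03 27.35] w [ 0.25 -0.15  0.08] |t|rows 7.1 wrows 0.0
time 30.75 pos [485.3 263.2 193.4] blk [ -9.4 286.2] j [23.   1.3 95.8  0.2 83.  12.3] F [0.3 0.7 0.1] gap 69.8
```

View pics/i_scene.png

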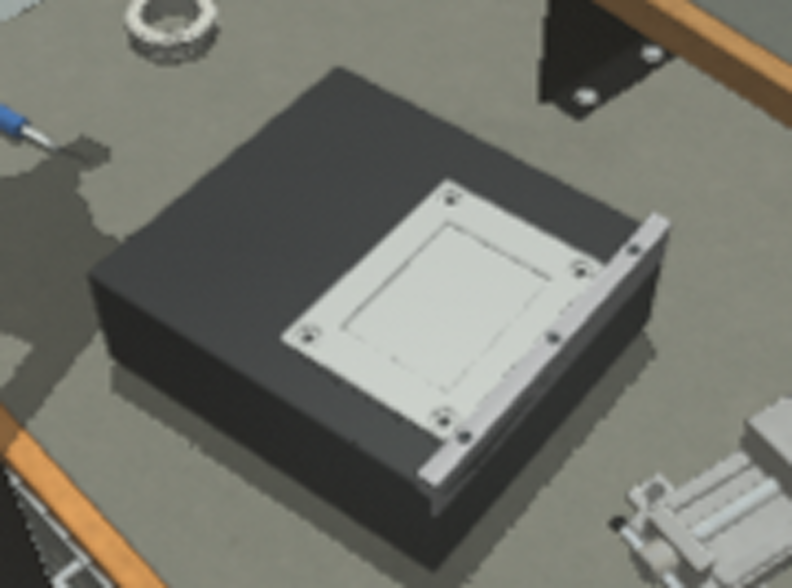

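View pics/i_top.png

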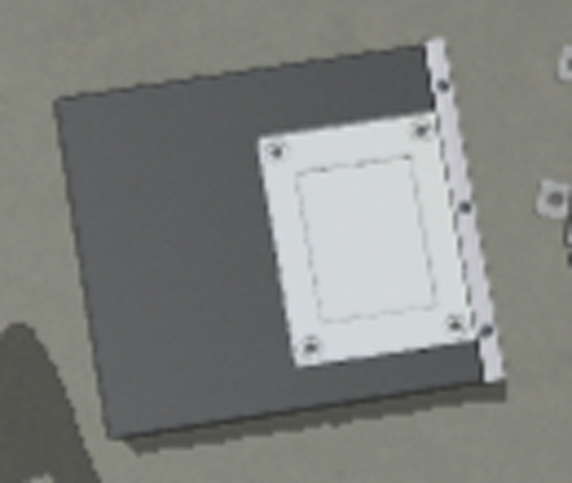

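Both views show the recess up and the plate against the fence (top crop: the seam runs from ~(437,112) to (472,338)). Checking the parallelism and the bystanders in numbers.

```bash
python3 - <<'E'
from h import *
for n in("scene","top"):
    s=pickle.load(open(f"i_{n}.pkl","rb"));g=s["image"].mean(2).astype(np.float32);P=cloud(s)
    K=s["camera_matrix"];Rw=Rm(s["orientation"]);e=np.array(s["eye"])
    def pix(x,y,z):
        p=Rw.T@(np.array([*b2w(x,y),z])-e);return K[0,0]*p[0]/p[2]+K[0,2],K[1,1]*p[1]/p[2]+K[1,2]
    def edge(ys,z,xs,sign):
        out=[]
        for x in xs:
            uv=np.array([pix(x,y,z) for y in ys],np.float32)
            v=cv2.remap(g,uv[None,:,0],uv[None,:,1],cv2.INTER_LINEAR)[0]
            d=np.gradient(cv2.GaussianBlur(v[:,None],(1,5),0)[:,0])*sign;out.append(ys[np.argmax(d)])
        c=np.polyfit(xs,out,1);r=np.median(np.abs(np.polyval(c,xs)-out));return round(np.polyval(c,-8),2),"slope deg",round(np.degrees(np.arctan(c[0])),2),"res",round(r,2)
    ys=np.arange(-15,20,.25)
    print(n,"plate open edge",edge(ys,96,np.arange(-65,50,4),-1))
    ys=np.arange(-125,-106,.25)
    print(n,"fence outer edge",edge(ys,102,np.arange(-90,90,5),1))
    ys=np.arange(105,125,.25)
    print(n,"block open edge",edge(ys,90,np.arange(-90,90,5),-1))
    z=P[...,2];m=((z>7)&(z<60)&(P[...,0]>380)&(P[...,0]<760)&(P[...,1]>150)&(P[...,1]<380)).astype(np.uint8)
    k,l,st,ce=cv2.connectedComponentsWithStats(m)
    for j in range(1,k):
        if st[j,4]>25: print("  ",rect(P[l==j]))
    hsv=cv2.cvtColor(s["image"],cv2.COLOR_RGB2HSV);
    s0=pickle.load(open(n+"0.pkl","rb"));h0=cv2.cvtColor(s0["image"],cv2.COLOR_RGB2HSV)
    for h_ in (h0,hsv):
        mm=(h_[...,0]>100)&(h_[...,0]<130)&(h_[...,1]>120)&(P[...,1]<-150)&(P[...,0]<520)&(P[...,2]<40); print("   notepad",rect(P[mm]))
E
```

```text
scene plate open edge (np.float64(4.33), 'slope deg', np.float64(-0.47), 'res', np.float64(0.21))
scene fence outer edge (np.float64(-112.72), 'slope deg', np.float64(-0.05), 'res', np.float64(0.25))
scene block open edge (np.float64(116.61), 'slope deg', np.float64(0.96), 'res', np.float64(7.0))
   (array([728.7, 307.1]), (44.0, 43.8), 48.9)
   (array([622. , 289.9]), (57.5, 60.3), 38.57)
   (array([481.5, 299.1]), (14.8, 120.3), 12.45)
   notepad (array([ 433.3, -288.5]), (72.9, 104.1), 85.03)
   notepad (array([ 433.3, -288.5]), (72.9, 104.1), 85.03)
top plate open edge (np.float64(1.94), 'slope deg', np.float64(0.19), 'res', np.float64(0.54))
top fence outer edge (np.float64(-113.57), 'slope deg', np.float64(-0.05), 'res', np.float64(0.61))
top block open edge (np.float64(111.85), 'slope deg', np.float64(0.07), 'res', np.float64(0.55))
   (array([729.2, 304.4]), (40.4, 43.8), 46.83)
   (array([623.8, 289.4]), (61.2, 58.7), 46.56)
   (array([489. , 273.4]), (14.9, 12.0), 21.14)
   notepad (array([ 424.9, -386.7]), (263.7, 103.0), 85.07)
   notepad (array([ 424.9, -387.3]), (265.2, 103.0), 85.07)
```

Emit:
drive_tool(moves=[-0.1, 0, 3, 0, 0, 0, 0, 0, 3.5, 0, 0, 0, 0, 0, 3.5, 0, 0, 0, 0, 0, 3.5, 0, 0, 0, 0, 0, 3.5, 0, 0, 0, 0, 0, 3.5, 0, 0, 0, 0, 0, 3.5, 0, 0, 0, 0, 0, 3.5, 0, 0, 0, 0, 0, 3.5, 0, 0, 0, 0, 0, 2, 0, 0, 0, 0, 0, 0, 0, 0, 0, 0, 0, 0, 0, 0, 0])

```text
time: 31.85
tool_pos: [547.1, -70.4, 194.2]
tcp_rot: [-82.6, 89.9, -162.4]
ft_force: [0.8, 0.1, -0.5]
finger_gap: 70.1
```

```bash
python3 - <<'E'
from look import *
rep([*b2w(-8,13),84],frame(-Z,BX))
s=snapshot("wrist");cv2.imwrite("pics/j_w.png",cv2.resize(s["image"][:,:,::-1],None,fx=1.55,fy=1.55,interpolation=cv2.INTER_CUBIC))
E
```

```text
t cm [11.01  0.13 -6.61] w [-0.3   0.02  0.13] |t|rows 3.1 wrows 0.0
time 31.85 pos [547.1 -70.4 194.2] blk [ -9.4 -53. ] j [-12.6   1.3  95.7  -0.1  83.2 -22.8] F [ 0.8  0.1 -0.5] gap 70.1
```

View pics/j_w.png

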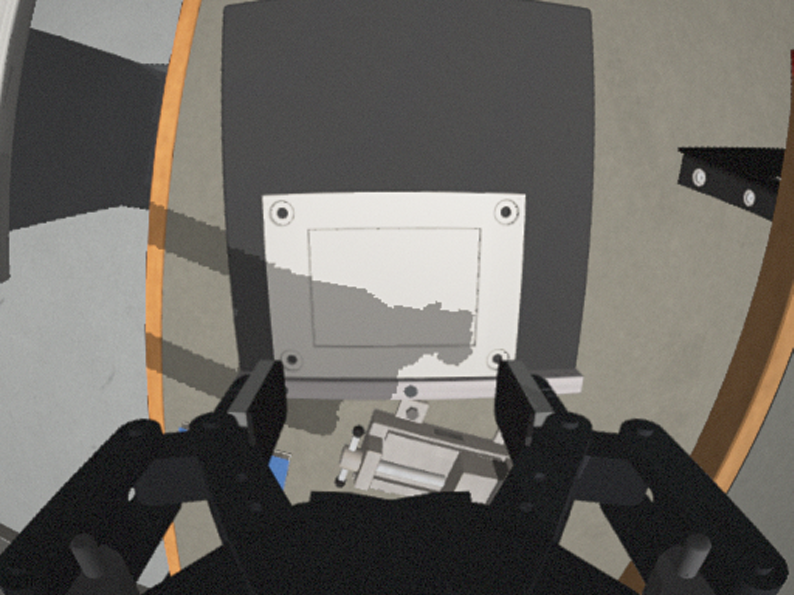

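The wrist view shows the plate's long side meeting the fence along its whole length (row ~377) with no dark gap, recess up, and granite around the other three sides. The fingers are well clear, so I am handing in.

```bash
python3 -c "
from bench import r
print(r.hand_in())"
```

```text
the job is handed in; nothing more can be done
None
```

The plate is back on the block with its recessed face up, its long side against the fence and all of it on the granite. I handed the job in at about 32 s of the 72 s allowed.

- **Slide:** I pushed the plate 32–34 mm out over the open edge with two fingers.
- **Turn:** I gripped the overhang, lifted it about 11 cm, turned it half a turn in the air and lowered it in half-millimetre steps. It touched down with under 10 N, and I opened the fingers gradually.
- **Push home:** I pushed it to the fence and pressed with about 14 N.

**Final checks**
- All three cameras show the recess up, and the wrist camera shows no gap along the fence.
- **Distance to the fence:** measured from the fence's outer face to the plate's open edge. The scene camera gave 117.0 mm, which is exactly flush. The top camera gave 115.5 mm, which is physically impossible, so that is measurement error.
- **Angle to the fence:** the two cameras disagreed on the small remaining angle, −0.4° and +0.2°. That is within their noise.
- **Things around the block:** the V-block, ring and notepad measured the same as at the start. The deburring tool also did in the scene view; the arm hid it in the top view.
- **Mishap:** my first approach move swung the arm the wrong way through free space. It touched nothing, and I corrected it.

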